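# Clamp the food tub shut on its stand

## Robot

A 7-joint arm with a two-finger parallel gripper is mounted at the origin on a cart in front of the work surface, level with it; the furniture and walls round the work are solid. World frame = base frame: x ahead of the robot, y to its left, z up, the work surface at z = 0. Lengths are in mm, angles in rad, forces in N, time in s.
With the tool pointing down it reaches from about 400 to 875 mm from the base axis. Payload 4.4 kg.
Tool frame: the origin (TCP) lies where the fingers leave the gripper's body, on its centre line; the fingertips stand 73 mm ahead of it and the grasp point (between the pads) lies 54 mm ahead of it; z points along the fingers, y is the line along which they close (so a half turn about z gives the same grasp; the last joint's range is limited). The gripper opens to 85 mm and grips with 20 to 120 N. Pads are 22 mm wide; open, the fingers measure 114 mm over their backs; the gripper's body (76 mm by 85 mm) begins 54 mm behind the grasp point. The pads swing forward as they close: fully open they stand 13 mm farther back than shut.
Start: joints at [-0.066, 0.628, 0.038, 1.517, -0.027, 0.996, -0.02], TCP at [650.013, 0.024, 303.913] pointing down, gripper open.
Joint ranges: [-3.06, 3.06], [-0.37, 2.12], [-1.25, 1.32], [0.18, 2.47], [-1.1, 4.24], [0.23, 1.98], [-2.94, 2.94]. Speed limits (rad/s): [2.57, 2.57, 3.14, 3.14, 3.14, 3.14, 3.14].

## Interface

Orientations are given as [roll, pitch, yaw] about the fixed x, y, z axes, in that order (R = Rz(yaw) Ry(pitch) Rx(roll)).
In Python, from cell import ctrl gives the robot as it stands.
- The arm moves only by the tool send_rows, never from a script. Its argument "rows" is a list that holds one entry, the list of rows, each a list of 6 numbers: the shift along the tool's x, y, z in cm, then the turn, a rotation vector about the tool's x, y, z in rad. In form: [[[tx, ty, tz, wx, wy, wz], ...]]. A call has 1 to 10 rows; each row is the pose to reach, as a shift and turn from the pose commanded when the call began, along the tool's axes at that moment; what a row does not reach only later rows make up. A row lasts 1/10 s, in which the tool goes at most 50 mm and 8.59 degrees, less where a joint would pass 70% of its speed; a pose out of reach is approached as far as the arm can. A call with a gripper value outside its range is refused whole. "grip" is the closure in counts, from 0 (fully open) to 255 (shut), set as the call begins (left out, the last holds). The fingers move at their own pace and stop on an object; the grip force is fixed at half the most. Time passes only in rows, so rows that repeat a pose let the fingers close. It gives the time, the measured TCP pose, the force, the opening and the grip force at its end, in the units of the state.
- ctrl.read_state(): the state, without advancing time (a new reading comes with each control period).
- ctrl.get_image(name): name is "scene" or "side" or "wrist"; returns a dict with "pixels" (480x640x3 uint8, red, green, blue), "fx", "fy", "cx", "cy" (pixels), "extrinsics" (4x4, takes a point from camera to world coordinates); the wrist camera has in their place "mount" (4x4, takes a point from camera to tool coordinates, whose origin is the TCP and whose axes are the flange's). Camera axes: x right, y up, looking along -z (the intrinsics and any distortion apply to the point x, -y, -z); pixel columns grow to the right and rows downward; lengths in mm; the calibration is good to about 2 mm. A picture is of the moment at which its call begins: read the wrist's pose just before it. There is no depth.
- ctrl.finish_job(): hands the job in; it is judged then, once.
The state is a dict: "clock": time; "qpos": joint angles; "qd": joint speeds; "tau": joint torques, N m; "eef_pos": TCP position; "tool_rot": TCP orientation; "force": force on the tool from outside, world axes, zero at the start; "torque": the same for the moment, N m; "width": finger opening in mm; "gripper_force": force on a finger pad.
Only numpy, scipy, OpenCV 4.12 (cv2) and the standard library are available. Lean on these libraries where they do the work, as an engineer would, in place of code of your own. Each camera call takes 0.05 s, during which the arm holds its last target. There are 200 camera calls.

## Task

With the fingertips only, push the long lidded food tub back across its steel stand until it sits flush against the back stop, and then push the clamp's black-gripped lever up and over its dead point until it snaps into lock and the rubber pad holds the tub's lid down. Slide the tub flat on the stand, never lift or tip it, and leave the jar, sauce cup, onion and lemon where they are.

Things in the scene. Friction and masses are not known exactly. Their poses are not given: they have to be found in the camera images.
- stand: Steel clamping stand, fixed, place and yaw vary. Origin: on the worktop, under the centre of the tub when that is home. x points from the open front to the back stop, y (left, seen from the front) to the clamp, z up. Base plate 5 mm thick, x -130 to 75, y -95 to 100 mm; the clamp's foot plate goes on to y = 190 mm, x -45 to 60 mm.
- back_stop (a point): Middle of the top front edge of the back stop, an upright plate 180 mm wide along the stand's y: x = 50, y = 0, z = 60 mm of the stand. The tub's lid edge meets it when home.
- pedestal_top (a point): Top centre of the clamp's housing, at x = 10, y = 135, z = 122 mm of the stand. Pedestal 34 mm (x) by 38 mm (y), with steel cheeks. Lever and hold-down arm, one bent piece, move in the plane x = 10 mm of the stand. Open, the arm stands up to z = 185 mm, its pad over the tub at y = 60 mm, z = 150 mm; locked, it lies level over the lid.
- tub: Long food tub with a blue lid (fixed on) standing on the stand, loose, 0.3 to 0.6 kg, 100 deep (x) x 166 wide (y) x 60 mm high. Origin: centre of its underside; axes as the stand's when home. Starts 35 to 65 mm short of home, up to 12 mm to a side, 0.12 rad askew. Home: origin at x = 0, z = 5 mm of the stand. Slides at 2 to 6 N. The lid rim (top 10 mm) stands 2 mm out from the walls.
- clamp_lever (a joint): Lever angle about point lever_pivot (axis: the stand's x). 0 = open: the lever leans away from the tub, 45 degrees above level. Grows as it is pushed up and over towards the tub. Sprung: below the dead point at 0.85 (nearly upright) it springs back open, past it it snaps to the stop at 1.10 = locked. Takes up to 12 N sideways at the tip. The arm turns with it.
- lever_tip (a point): Centre of the round end of the lever's black grip (22 mm thick, round; the grip runs from 46 to 100 mm from the pivot, this point is at 100 mm). Open, it lies at x = 10, y = 206, z = 176 mm of the stand; at the dead point at z = 205 mm. Moves with the lever.
- lever_pivot (a point): Point on the lever's hinge axis: x = 10, y = 135, z = 105 mm of the stand.
- clamp_pad: Rubber pad, 22 mm across, on a sprung spindle at the end of the hold-down arm (body origin at the lever's pivot). Locked, it presses the lid about 60 mm to the clamp's side of the tub's centre, with some 3 N.
- jar: Glass jar with a red screw lid, 65 mm across, 100 mm high, standing to the right of the stand; a bystander. Origin at the centre of its underside.
- cup: Small steel sauce cup, 55 mm across, 32 mm high, in front of the clamp's foot; a bystander. Origin at the centre of its underside.
- onion: Onion, 79 mm across, 85 mm high, at the left front; a bystander. Origin at its underside.
- lemon_1: Lemon, 72 x 55 x 56 mm, at the right front; a bystander. Origin at its underside.

How it is judged (in metres and radians):
On the way, in this order (a step that is already met when the one before it is completed fails the run):
1. the tub sits flush against the back stop, with the lever not yet over (x of tub in the frame of stand between -0.005 and 0.004 m and angle between the x axis of tub and the x axis of stand, either way round below 0.05 rad and angle between tub's own z axis and vertical below 0.05 rad and value of joint clamp_lever below 0.6 rad), for 0.2 s.
2. the lever has snapped into lock and the pad presses on the tub (value of joint clamp_lever above 1.03 rad and contact force between clamp_pad and tub above 1.2 N), for 0.2 s.
At the end, for the whole second after the job is handed in: The tub rests within 5 mm of home and within 0.05 rad of square against the back stop, flat on the stand; the lever is locked (joint above 1.03 rad) with the pad pressing on the tub with over 1.2 N (all of step 2 and x of tub in the frame of stand between -0.005 and 0.004 m and angle between the x axis of tub and the x axis of stand, either way round below 0.05 rad and angle between tub's own z axis and vertical below 0.05 rad and linear speed of tub below 0.01 m/s); the robot touches nothing.
It fails at once if the tub is lifted off the stand (more than 10 mm) (height (world z) of tub above 0.015 m).
It fails at once if the tub is tipped (more than 0.2 rad) (angle between tub's own z axis and vertical above 0.2 rad).
It fails at once if the jar, sauce cup, onion or lemon is moved more than 20 mm (distance of any of jar, cup, onion, lemon_1 from where it was at the start of the episode above 0.02 m).
It also fails if it takes over 54 s, if anything falls off the work surface, if the arm or the gripper's body presses on something with over 40 N, if the wrist force passes 120 N, or if a joint passes its speed limit or range.

## Working session

There is one attempt and no reset: what is moved stays moved. The work goes in short steps, Python scripts to look and compute and a tool call to move; the robot and the scene stay as the last step left them, time stands still between calls to the robot, and variables do not carry over. Pictures are saved under pics/ and viewed, at most 10 in all, crops included, and the job is handed in when it is done.

Besides the shell and the picture viewer there is one more tool, called after "Call:" as name([rows], argument=value, ...), one row to a line, values as JSON. send_rows: Moves the arm, as the interface text tells. Its arguments: {"type":"object","properties":{"rows":{"type":"array","items":{"type":"array","items":{"type":"array","items":{"type":"number"}}}},"grip":{"type":"number"}},"required":["rows"]}

```bash
mkdir -p pics; ls; python3 - <<'E'
from cell import ctrl
import cv2,pickle
s=ctrl.read_state();print(s)
d={}
for n in("scene","side","wrist"):
    im=ctrl.get_image(n);d[n]=im
    cv2.imwrite(f"pics/{n}0.png",im["pixels"][:,:,::-1])
    print(n,{k:v for k,v in im.items() if k!="pixels"})
pickle.dump((s,d),open("d0.pkl","wb"))
E
```

```text
pics
{'clock': 0.0, 'qpos': array([-0.06580857,  0.62935915,  0.03845746,  1.51838917, -0.02701511,
        0.99629863, -0.01997889]), 'qd': array([ 0.00221272, -0.00084924,  0.00107456, -0.00168142,  0.00129029,
       -0.00166093, -0.00228446]), 'tau': array([-1.11932164e-03, -5.63405585e+01,  1.22606792e+00, -1.93450052e+01,
        1.09587883e-02,  1.05136272e-02, -8.84369996e-06]), 'eef_pos': array([6.49501991e+02, 3.08485530e-02, 3.02974035e+02]), 'tool_rot': array([-3.13965692e+00,  2.31448845e-05,  1.57080478e+00]), 'force': array([-0.31798041,  0.14202852,  0.61307568]), 'torque': array([-0.00062222,  0.01142806, -0.05543653]), 'gripper_force': 0.0, 'width': 85.31340618053775}
scene {'fx': 605.3406091202149, 'fy': 605.3406091202149, 'cx': 325.3400275492793, 'cy': 239.95186124591154, 'extrinsics': array([[ 9.61983629e-01,  1.02658041e-01, -2.53078690e-01,
         1.32885579e+02],
       [-2.72570595e-01,  4.18945517e-01, -8.66135050e-01,
        -1.10787590e+03],
       [ 1.71104549e-02,  9.02189548e-01,  4.31000292e-01,
         7.25677503e+02],
       [ 0.00000000e+00,  0.
[... 281 characters left out ...]
919e-01,  8.48631181e-01, -5.18688359e-01,
        -5.56388682e+02],
       [-8.77396861e-03,  5.20706800e-01,  8.53690486e-01,
         1.12708634e+03],
       [ 0.00000000e+00,  0.00000000e+00,  0.00000000e+00,
         1.00000000e+00]])}
wrist {'fx': 336.1106532037374, 'fy': 336.1106532037374, 'cx': 317.97057591924084, 'cy': 244.44027074446723, 'mount': array([[ 1.27399610e-03,  9.44902974e-01,  3.27348052e-01,
         8.44249523e+01],
       [ 9.99999171e-01, -1.26519344e-03, -2.39836479e-04,
        -5.72735652e-01],
       [ 1.87536404e-04,  3.27348086e-01, -9.44903802e-01,
        -7.21604789e+01],
       [ 0.00000000e+00,  0.00000000e+00,  0.00000000e+00,
         1.00000000e+00]])}
```

View pics/scene0.png

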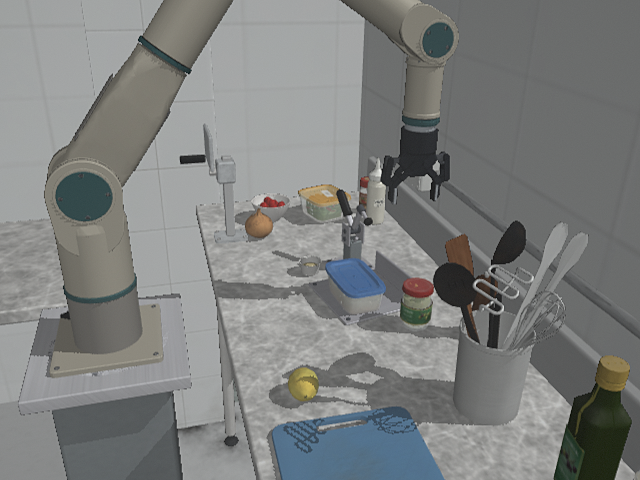

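View pics/side0.png

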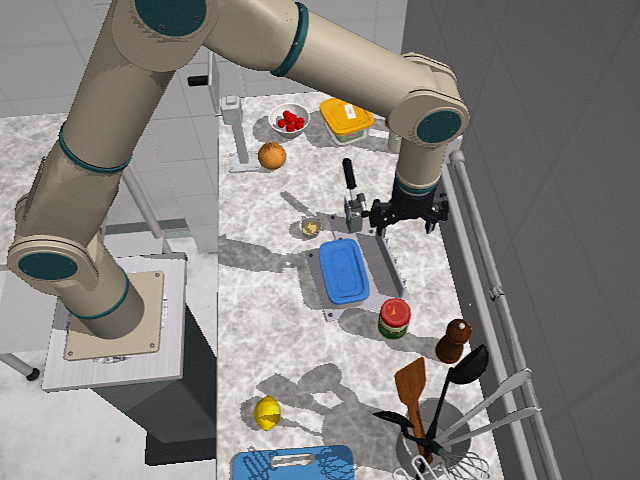

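View pics/wrist0.png

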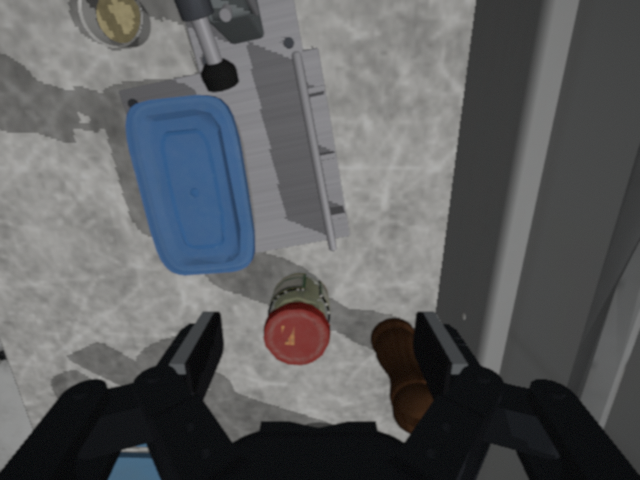

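The views show the tub's blue lid at wrist (190,185), scene (355,278) and side (344,270). The back stop's top edge runs from (297,55) to (333,248) in the wrist view. The lever tip is at scene (341,193) and side (347,161), and the pad at wrist (219,75).

```bash
cat > h.py <<'E'
import numpy as np,cv2
from scipy.spatial.transform import Rotation as Ro
def ext(im,s=None):
    if "extrinsics" in im: return im["extrinsics"]
    T=np.eye(4);T[:3,:3]=Ro.from_euler("xyz",s["tool_rot"]).as_matrix();T[:3,3]=s["eef_pos"]
    return T@im["mount"]
def ray(im,s,p):
    E=ext(im,s);p=np.atleast_2d(np.asarray(p,float))
    d=np.c_[(p[:,0]-im["cx"])/im["fx"],-(p[:,1]-im["cy"])/im["fy"],-np.ones(len(p))]@E[:3,:3].T
    return E[:3,3],d/np.linalg.norm(d,axis=1)[:,None]
def plane(im,s,p,z):
    o,d=ray(im,s,p);return o+d*((z-o[2])/d[:,2])[:,None]
def tri(obs):
    A=0;b=0;L=[]
    for im,s,p in obs:
        o,d=ray(im,s,p);P=np.eye(3)-np.outer(d[0],d[0]);A=A+P;b=b+P@o;L.append((o,P))
    x=np.linalg.solve(A,b);return x,[round(float(np.linalg.norm(P@(x-o))),1) for o,P in L]
def blob(im,lo,hi,box):
    h=cv2.cvtColor(im["pixels"],cv2.COLOR_RGB2HSV);x0,y0,x1,y1=box
    m=np.zeros(h.shape[:2],np.uint8);m[y0:y1,x0:x1]=cv2.inRange(h,lo,hi)[y0:y1,x0:x1]
    c=max(cv2.findContours(m,cv2.RETR_EXTERNAL,cv2.CHAIN_APPROX_NONE)[0],key=cv2.contourArea)
    return c[:,0,:].astype(float)
def cen(c):
    m=cv2.moments(c.astype(np.float32));return np.array([m["m10"],m["m01"]])/m["m00"]
E
python3 - <<'E'
import pickle;from h import *
s,d=pickle.load(open("d0.pkl","rb"))
B=((100,90,50),(125,255,255))
bx={"scene":(310,240,400,310),"side":(310,230,380,310),"wrist":(110,80,265,285)}
C={n:blob(d[n],*B,bx[n]) for n in bx}
for n in C: print(n,cen(C[n]),len(C[n]))
print("lid tri",tri([(d[n],s,cen(C[n])) for n in C]))
for n in("wrist","side"):
    P=plane(d[n],s,C[n],62)[:,:2].astype(np.float32);print(n,cv2.minAreaRect(P))
# back stop lines
g=cv2.cvtColor(d["wrist"]["pixels"],cv2.COLOR_RGB2GRAY)
for r in(70,110,150,190,230): 
    c=297+(r-55)*36/193;print(r,g[r,int(c)-9:int(c)+14])
for n,b in(("scene",(330,185,365,228)),("side",(338,150,360,195))):
    c=blob(d[n],(0,0,0),(180,255,60),b);pts=c.astype(np.float32);print(n,cv2.minAreaRect(pts),c.min(0),c.max(0))
    x0,y0,x1,y1=b[0]-20,b[1]-25,b[2]+25,b[3]+110;k=4
w=d["wrist"]["pixels"][0:260,60:360]
a=d["side"]["pixels"][140:330,290:420];b=d["scene"]["pixels"][180:330,290:420]
can=np.zeros((600,800,3),np.uint8);can[:520,:]=0
can[:570,:390]=cv2.resize(a,(390,570),interpolation=2);can[:450,400:790]=cv2.resize(b,(390,450),interpolation=2)
cv2.imwrite("pics/c.png",can[:,:,::-1])
E
```

```text
scene [354.79596486 277.75214231] 137
side [343.47217271 271.44754737] 183
wrist [192.06108779 182.86565911] 496
lid tri (array([533.04119546,  30.94772508,  54.75168795]), [4.1, 4.1, 5.8])
wrist ((532.2460327148438, 27.314414978027344), (100.7766342163086, 165.0226593017578), 5.0698771476745605)
side ((531.9804077148438, 26.472118377685547), (99.60663604736328, 168.0555877685547), 5.64499044418335)
70 [ 97  96  96  92  86  88  99 112 121 128 130 130 124 113 111 123 130 133
 133 133 133 133 134]
110 [ 94  95  93  86  82  91 104 116 126 131 133 127 118 112 118 126 130 130
 130 131 131 130 131]
150 [ 93  93  93  90  85  85  95 109 120 129 134 133 125 110  96  92  92  93
  93  92  92  91  91]
190 [ 93  92  92  90  85  87 100 114 127 136 138 132 120 113 120 127 128 129
 128 127 129 128 128]
230 [ 91  89  91  90  86  85  92 108 122 135 143 141 129 118 118 125 127 128
 127 129 128 127 128]
scene ((343.0753479003906, 202.53424072265625), (26.334259033203125, 8.192880630493164), 69.44395446777344) [337. 190.] [351. 215.]
side ((348.64801025390625, 173.06399536132812), (30.947185516357422, 8.586502075195312), 79.69515228271484) [343. 158.] [355. 188.]
```

View pics/c.png

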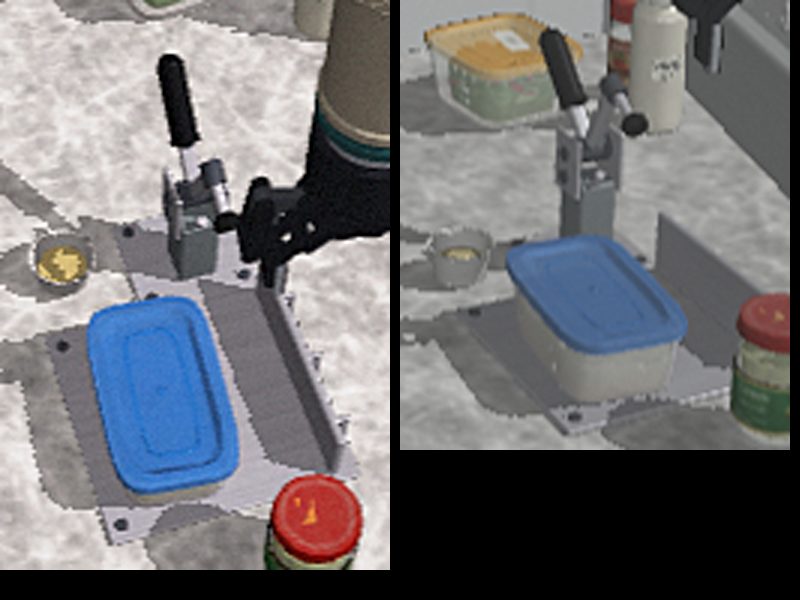

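The crops show the tub well short of the back stop and slightly less turned than the stand. The lever leans away from the tub, with its tip near scene (341,190) and side (347,158).

```bash
python3 - <<'E'
import pickle;from h import *
s,d=pickle.load(open("d0.pkl","rb"));w=d["wrist"]
g=cv2.GaussianBlur(cv2.cvtColor(w["pixels"],cv2.COLOR_RGB2GRAY),(1,5),0).astype(float)
pts=[]
for r in range(65,240,5):
    c=int(297+(r-55)*36/193)-9;row=g[r,c:c+12];i=np.argmax(np.diff(row[2:10]))+2;pts.append((c+i+.5,r))
P=plane(w,s,pts,60)[:,:2];l=cv2.fitLine(P.astype(np.float32),cv2.DIST_HUBER,0,.01,.01).ravel()
v=l[:2]*np.sign(l[1]);yaw=np.arctan2(-v[0],v[1]);print("yaw",yaw,l)
# ends of the edge
for r0,r1 in((45,65),(238,258)):
    for r in range(r0,r1,2):
        c=int(297+(r-55)*36/193);print(r,g[r,c-2:c+6].astype(int))
e=plane(w,s,[(296.5,54),(331,249)],60);print(e,np.linalg.norm(e[0]-e[1]))
# lever grip axis ends: scene, side
for n,rc,L in(("scene",None,0),("side",None,0)):
    pass
def axis_ends(n,b):
    c=blob(d[n],(0,0,0),(180,255,60),b);r=cv2.boxPoints(cv2.minAreaRect(c.astype(np.float32)));r=r[np.argsort(r[:,1])]
    return (r[0]+r[1])/2,(r[2]+r[3])/2
a=axis_ends("scene",(330,185,365,228));b=axis_ends("side",(338,150,360,195))
for i in(0,1):print("lever",a[i],b[i],tri([(d["scene"],s,a[i]),(d["side"],s,b[i])]))
E
```

```text
yaw 0.19972298 [ 1.9839780e-01 -9.8012155e-01  6.4832300e+02  3.7233406e+01]
45 [103 124 133 135 135 135 135 135]
47 [122 132 135 135 135 134 135 134]
49 [131 131 131 131 132 132 133 134]
51 [117 117 119 121 123 126 129 129]
53 [107 115 120 123 124 122 122 125]
55 [119 125 129 129 124 119 120 127]
57 [117 124 129 130 127 120 117 123]
59 [113 122 128 130 129 123 117 120]
61 [119 126 130 130 126 118 118 125]
63 [115 124 129 130 128 120 115 122]
238 [115 131 142 145 138 128 127 136]
240 [109 125 139 144 141 133 134 146]
242 [104 119 134 143 144 138 136 147]
244 [113 129 141 145 141 137 147 157]
246 [107 123 137 144 142 139 144 154]
248 [118 131 141 143 142 144 150 153]
250 [127 131 137 142 148 149 151 151]
252 [150 148 146 148 151 152 151 151]
254 [154 152 151 150 151 151 150 149]
256 [154 153 152 153 153 153 151 149]
[[630.51390761 142.43106736  60.        ]
 [661.53388514 -29.50854173  60.        ]] 174.71539193893742
lever [338.45206 190.20547] [345.88 157.84] (array([564.10066539, 258.0148747 , 181.37254781]), [0.1, 0.1])
lever [347.69864 214.863  ] [351.41602 188.288  ] (array([571.7063797 , 201.74508813, 136.55073707]), [0.3, 0.3])
```

```bash
cat >> h.py <<'E'
def row(s,pos,R):
    R0=Ro.from_euler("xyz",s["tool_rot"]);t=R0.inv().apply(np.asarray(pos)-s["eef_pos"])/10;w=(R0.inv()*R).as_rotvec()
    return np.r_[np.round(t,2),np.round(w,3)].tolist()
E
python3 - <<'E'
import pickle;from h import *
s,d=pickle.load(open("d0.pkl","rb"));w=d["wrist"]
g=cv2.cvtColor(w["pixels"],cv2.COLOR_RGB2GRAY).astype(float)
# subpixel: brightness peak ridge, half-rise on the left side
pts=[]
for r in range(65,240,3):
    c=int(297+(r-55)*36/193)-6;x=g[r-1:r+2,c:c+14].mean(0);k=np.argmax(x[:10]);lo=x[:k].min();j=k
    t=(x[k]+lo)/2
    while x[j]>t:j-=1
    pts.append((c+j+(t-x[j])/(x[j+1]-x[j]),r))
P=plane(w,s,pts,60)[:,:2];l=cv2.fitLine(P.astype(np.float32),cv2.DIST_HUBER,0,.01,.01).ravel()
v=l[:2]*np.sign(l[1]);yaw=np.arctan2(-v[0],v[1]);n=np.array([v[1],-v[0]]);print("yaw",yaw,"resid",np.std((P-l[2:])@n))
e=plane(w,s,[(296,52),(331.5,250)],60)[:,:2];m=e.mean(0)@v*v+(l[2:]@n)*n
o=m-50*n;print("stop mid",m,"stand o",o,"len",np.linalg.norm(e[0]-e[1]))
S=lambda p:np.array([(np.asarray(p)[:2]-o)@n,(np.asarray(p)[:2]-o)@v])
print("tub",S((532.1,27)),"levertip",S((564.1,258)),S((571.7,201.7)))
c=plane(d["side"],s,[(310,228)],20)[0];print("cup",S(c),"onion",S(plane(d["side"],s,[(272,155)],40)[0]))
W=lambda x,y:o+x*n+y*v
th=.25;yw=yaw
R=Ro.from_matrix(np.c_[np.r_[-n*np.cos(th),-np.sin(th)],np.r_[v,0],np.r_[n*np.sin(th),-np.cos(th)]])
print(np.linalg.det(R.as_matrix()))
tip=np.r_[W(-145,-7),150];print("above",row(s,tip-73*R.as_matrix()[:,2],R),tip-73*R.as_matrix()[:,2])
np.savez("st.npz",o=o,n=n,v=v)
E
```

```text
yaw 0.19268353 resid 0.07799975450623992
stop mid [644.90439152  56.43274263] stand o [595.82969593  46.85806993] len 177.36032531441688
tub [-66.35299754  -7.28675487] levertip [  9.28979426 213.31054334] [  5.96806651 156.59708708]
cup [-101.35060938  153.43289626] onion [-137.12405948  398.68994366]
1.0000000000000002
above [0.87, -21.22, 8.27, -0.222, -0.183, -1.753] [437.12727052   8.76259732 220.73060678]
```

Call:
send_rows([
  [[0.9,-21.2,8.3,-0.222,-0.183,-1.753],[0.9,-21.2,8.3,-0.222,-0.183,-1.753],[0.9,-21.2,8.3,-0.222,-0.183,-1.753],[0.9,-21.2,8.3,-0.222,-0.183,-1.753],[0.9,-21.2,8.3,-0.222,-0.183,-1.753],[0.9,-21.2,8.3,-0.222,-0.183,-1.753],[0.9,-21.2,8.3,-0.222,-0.183,-1.753],[0.9,-21.2,8.3,-0.222,-0.183,-1.753],[0.9,-21.2,8.3,-0.222,-0.183,-1.753],[0.9,-21.2,8.3,-0.222,-0.183,-1.753]],
], grip=0)

```text
clock: 1.15
eef_pos: [437.9, 9.3, 221.0]
tool_rot: [3.112, 0.22, 3.061]
force: [-0.5, -0.6, -0.4]
width: 85.8
gripper_force: 0.0
```

```bash
cat > go.py <<'E'
# usage: go.py x y ztip theta len mode
import sys;from h import *;from cell import ctrl
x,y,z,th,L=map(float,sys.argv[1:6]);mode=sys.argv[6]
q=np.load("st.npz");o,n,v=q["o"],q["n"],q["v"]
if mode=="tub": M=np.c_[np.r_[-n*np.cos(th),-np.sin(th)],np.r_[v,0],np.r_[n*np.sin(th),-np.cos(th)]]
else: M=np.c_[np.r_[v,0],np.r_[n,0],[0,0,-1]]
s=ctrl.read_state();tip=np.r_[o+x*n+y*v,z]
Rc=Ro.from_euler("xyz",s["tool_rot"]);c=s["eef_pos"]+L*Rc.as_matrix()[:,2]
print("clock",s["clock"],"tip now (stand)",(c[:2]-o)@n,(c[:2]-o)@v,c[2],"F",s["force"],"w",s["width"])
print("row",row(s,tip-L*M[:,2],Ro.from_matrix(M)))
if len(sys.argv)>7:
    im=ctrl.get_image(sys.argv[7]);cv2.imwrite(f"pics/{sys.argv[8]}.png",im["pixels"][:,:,::-1])
    import pickle;pickle.dump((s,im),open(sys.argv[8]+".pkl","wb"))
E
python3 go.py -145 -7 150 .25 73 tub
```

```text
clock 1.15 tip now (stand) -146.27912459216552 -8.817283033247739 149.75567911578494 F [-0.45085267 -0.58243172 -0.39419549] w 85.8274404195906
row [0.08, -0.06, 0.01, -0.034, -0.026, -0.266]
```

Now finish the turn; next I'll descend and take a wrist view.

Call:
send_rows([
  [[0.1,0,0,-0.034,-0.026,-0.266],[0.1,0,0,-0.034,-0.026,-0.266],[0.1,0,0,-0.034,-0.026,-0.266],[0.1,0,0,-0.034,-0.026,-0.266]],
])

```text
clock: 1.55
eef_pos: [437.1, 8.7, 220.6]
tool_rot: [3.14, 0.249, -2.96]
force: [0.4, 0.3, -0.3]
width: 85.1
gripper_force: 0.0
```

```bash
python3 go.py -145 -7 20 .25 70 tub wrist w1
```

```text
clock 1.55 tip now (stand) -145.84035771183937 -7.059598213296517 152.799220370393 F [ 0.44111369  0.3240048  -0.33486633] w 85.08366625207834
row [3.2, -0.02, 12.89, -0.001, -0.001, -0.011]
```

View pics/w1.png

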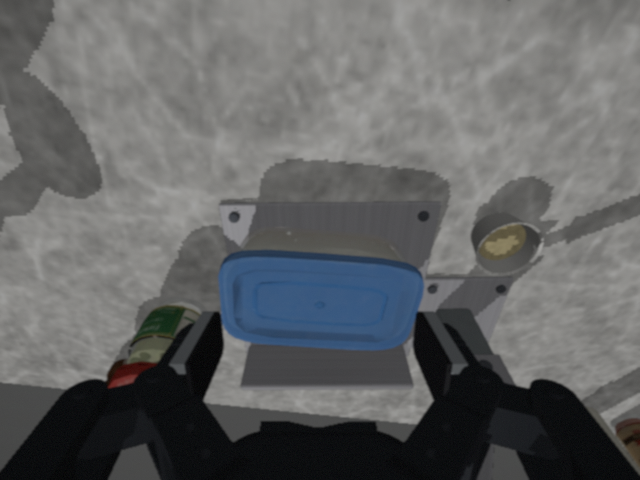

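The view shows the stand front edge at image row 200, with holes at (234,216) and (423,215), and the tub lid spanning x 221–422, rows 250–348. I'll check the stand frame and tub pose with this second wrist place.

```bash
python3 - <<'E'
import pickle;from h import *
s,im=pickle.load(open("w1.pkl","rb"));q=np.load("st.npz");o,n,v=q["o"],q["n"],q["v"]
S=lambda P:np.c_[(P[:,:2]-o)@n,(P[:,:2]-o)@v]
print("front plate corners (exp -130,-95/100)",S(plane(im,s,[(220,201),(448,201)],5)))
c=blob(im,(100,90,30),(125,255,255),(200,240,440,355));P=plane(im,s,c,62)
print("tub",cv2.minAreaRect(S(P).astype(np.float32)))
E=np.linalg.inv(ext(im,s))
for p in([-145,-50,20],[-145,45,20]):
    a=E@np.r_[o+p[0]*n+p[1]*v,p[2],1];print(p,im["cx"]+im["fx"]*a[0]/-a[2],im["cy"]-im["fy"]*a[1]/-a[2])
E
```

```text
front plate corners (exp -130,-95/100) [[-134.47862673  -91.7984247 ]
 [-132.45368589  106.44298684]]
tub ((-64.6670150756836, -5.8296356201171875), (169.2524871826172, 105.72773742675781), 83.9839859008789)
[-145, -50, 20] 264.65584894146474 196.9574263021047
[-145, 45, 20] 381.45111611326394 195.8706801827219
```

Call:
send_rows([
  [[1.6,0,6.5,0,0,0],[3.2,0,11,0,0,0],[3.2,0,12.9,0,0,0],[3.2,0,12.9,0,0,0]],
])

```text
clock: 2.0
eef_pos: [436.1, -0.6, 145.5]
tool_rot: [-3.118, 0.235, -2.954]
force: [-0.2, -1.7, -0.8]
width: 85.6
gripper_force: 0.0
```

```bash
python3 go.py -85 -7 20 .25 70 tub
```

```text
clock 2.0 tip now (stand) -149.55467977827337 -17.772368728381146 77.39771682934122 F [-0.23039215 -1.69265639 -0.81083427] w 85.63834371255368
row [-4.83, 1.11, 7.06, -0.025, -0.015, -0.005]
```

```bash
python3 -c "
from cell import ctrl
s=ctrl.read_state();print(s['qpos'],s['qd'])"; python3 go.py -145 -7 20 .25 70 tub
```

```text
[ 0.29247153  0.65347793 -0.50743963  2.39094394  1.84311087  0.31209035
 -0.15086794] [ 0.02733954  0.64833235 -0.07973244  0.13211402  2.17942927  0.39154722
 -2.08325014]
clock 2.0 tip now (stand) -149.55467977827337 -17.772368728381146 77.39771682934122 F [-0.23039215 -1.69265639 -0.81083427] w 85.63834371255368
row [1.0, 1.04, 5.66, -0.025, -0.015, -0.005]
```

Call:
send_rows([
  [[0.7,0.7,3,-0.012,-0.007,0],[1,1,5.7,-0.025,-0.015,0],[1,1,5.7,-0.025,-0.015,0],[1,1,5.7,-0.025,-0.015,0]],
])

```text
clock: 2.4
eef_pos: [436.7, 8.6, 87.4]
tool_rot: [3.139, 0.246, -2.954]
force: [0.5, -0.2, 0.1]
width: 85.1
gripper_force: 0.0
```

```bash
python3 -c "
from cell import ctrl
s=ctrl.read_state();print(s['qpos'],s['qd'])"; python3 go.py -145 -7 20 .25 70 tub;  python3 go.py -105 -7 20 .25 70 tub
```

```text
[ 0.37392583  0.8546519  -0.65335313  2.4109712   2.10602249  0.51242219
 -0.38137447] [-0.00394479 -0.06462956 -0.00158273 -0.00041455  0.0028472  -0.00238314
 -0.00298427]
clock 2.4 tip now (stand) -146.42262144554266 -7.040992129552927 19.472559462239914 F [ 0.45956975 -0.15020233  0.12061437] w 85.08137678012089
row [-0.12, 0.01, -0.02, 0.001, -0.004, -0.005]
clock 2.4 tip now (stand) -146.42262144554266 -7.040992129552927 19.472559462239914 F [ 0.45956975 -0.15020233  0.12061437] w 85.08137678012089
row [-4.0, 0.03, 0.96, 0.001, -0.004, -0.005]
```

Call:
send_rows([
  [[-0.6,0,0.15,0,0,0],[-1.2,0,0.3,0,0,0],[-1.7,0,0.43,0,0,0],[-2.3,0,0.57,0,0,0],[-2.9,0,0.72,0,0,0],[-3.5,0,0.87,0,0,0],[-4.1,0,1.02,0,0,0],[-4.6,0,1.15,0,0,0],[-5.1,0,1.27,0,0,0],[-5.6,0,1.4,0,0,0]],
])

```text
clock: 3.4
eef_pos: [493.9, 19.7, 87.7]
tool_rot: [3.138, 0.248, -2.953]
force: [-3.9, -0.5, 1.3]
width: 85.5
gripper_force: 1.9
```

```bash
python3 go.py -62 -7 20 .25 70 tub wrist w2; python3 - <<'E'
import pickle;from h import *
s,im=pickle.load(open("w2.pkl","rb"));q=np.load("st.npz");o,n,v=q["o"],q["n"],q["v"]
c=blob(im,(100,90,30),(125,255,255),(0,0,640,480));P=plane(im,s,c,62);print(c.min(0),c.max(0))
print("tub",cv2.minAreaRect(np.c_[(P[:,:2]-o)@n,(P[:,:2]-o)@v].astype(np.float32)))
E
```

```text
clock 3.4 tip now (stand) -88.01992989987006 -6.97234955767644 19.869230369907115 F [-3.86036138 -0.49465533  1.3274478 ] w 85.51549659264862
row [-2.51, 0.02, 0.63, 0.002, -0.002, -0.004]
[202. 387.] [434. 443.]
tub ((-72.13201141357422, -6.865653991699219), (89.0066909790039, 40.572452545166016), 89.65667724609375)
```

View pics/w2.png

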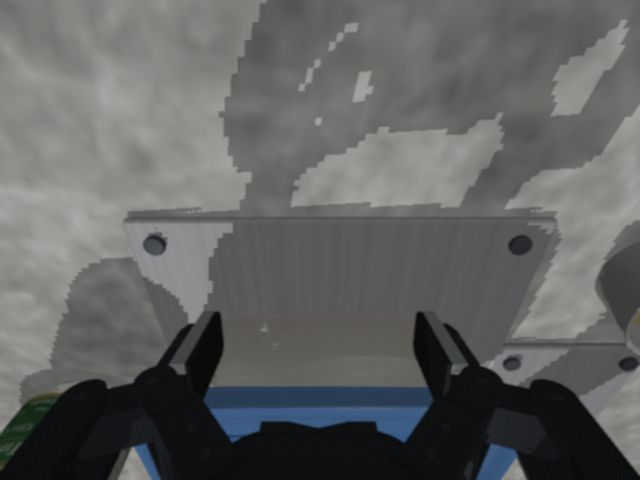

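The tub sits square on both fingers, its front wall at row 387 straight across, and it is sliding at about 4 N. I'll keep pushing.

Call:
send_rows([
  [[-0.4,0,0.1,0,0,0],[-0.8,0,0.2,0,0,0],[-1.2,0,0.3,0,0,0],[-1.5,0,0.38,0,0,0],[-1.8,0,0.45,0,0,0],[-2.0,0,0.5,0,0,0],[-2.0,0,0.5,0,0,0]],
])

```text
clock: 4.15
eef_pos: [514.8, 23.2, 88.0]
tool_rot: [3.14, 0.249, -2.953]
force: [-1.5, -0.2, -0.3]
width: 85.7
gripper_force: 0.5
```

```bash
python3 go.py -62 -7 20 .25 70 tub side s1; python3 - <<'E'
import pickle;from h import *
s,im=pickle.load(open("s1.pkl","rb"));q=np.load("st.npz");o,n,v=q["o"],q["n"],q["v"]
c=blob(im,(100,90,50),(125,255,255),(310,220,400,320));P=plane(im,s,c,62)
print("tub",cv2.minAreaRect(np.c_[(P[:,:2]-o)@n,(P[:,:2]-o)@v].astype(np.float32)))
E
```

```text
clock 4.15 tip now (stand) -66.7922949551076 -7.65895570299526 20.166573438270973 F [-1.47909773 -0.15029294 -0.34979932] w 85.73917034040727
row [-0.46, 0.07, 0.13, 0.001, -0.001, -0.004]
tub ((-15.99917984008789, -5.155433654785156), (168.15530395507812, 101.29005432128906), 89.09928894042969)
```

Call:
send_rows([
  [[-0.3,0,0.08,0,0,0],[-0.5,0,0.13,0,0,0],[-0.7,0,0.18,0,0,0],[-0.9,0,0.23,0,0,0],[-1.0,0,0.25,0,0,0],[-1.1,0,0.28,0,0,0],[-1.2,0,0.3,0,0,0]],
])

```text
clock: 4.9
eef_pos: [526.2, 25.4, 87.9]
tool_rot: [3.139, 0.248, -2.953]
force: [-3.4, -0.4, -0.7]
width: 85.4
gripper_force: 1.6
```

Call:
send_rows([
  [[-0.15,0,0.04,0,0,0],[-0.25,0,0.06,0,0,0],[-0.25,0,0.06,0,0,0]],
])

```text
clock: 5.2
eef_pos: [528.2, 25.8, 87.9]
tool_rot: [3.139, 0.247, -2.953]
force: [-5.1, -0.5, 2.3]
width: 85.1
gripper_force: 2.5
```

```bash
python3 go.py -46 -7 20 .25 70 tub side s2; python3 - <<'E'
import pickle;from h import *
s,im=pickle.load(open("s2.pkl","rb"));q=np.load("st.npz");o,n,v=q["o"],q["n"],q["v"]
c=blob(im,(100,90,50),(125,255,255),(310,220,400,320));P=plane(im,s,c,62)
print("tub",cv2.minAreaRect(np.c_[(P[:,:2]-o)@n,(P[:,:2]-o)@v].astype(np.float32)))
E
```

```text
clock 5.2 tip now (stand) -53.26954448034507 -7.620108614521189 19.9806473838332 F [-5.10855187 -0.50782655  2.2874969 ] w 85.07251755246509
row [-0.69, 0.07, 0.18, 0.001, -0.003, -0.004]
tub ((-2.4574508666992188, -5.317901611328125), (167.94252014160156, 99.22251892089844), 88.10987854003906)
```

Call:
send_rows([
  [[-0.1,0,0.02,0,0,0],[-0.2,0,0.05,0,0,0],[-0.2,0,0.05,0,0,0]],
])

```text
clock: 5.55
eef_pos: [528.5, 25.9, 87.6]
tool_rot: [3.139, 0.245, -2.953]
force: [-8.8, -1.8, 6.1]
width: 85.3
gripper_force: 4.6
```

Call:
send_rows([
  [[-0.1,0,0.02,0,0,0],[-0.2,0,0.05,0,0,0],[-0.2,0,0.05,0,0,0]],
])

```text
clock: 5.85
eef_pos: [528.8, 26.0, 87.3]
tool_rot: [3.139, 0.242, -2.953]
force: [-13.9, -3.1, 8.4]
width: 85.4
gripper_force: 6.7
```

The force rises while the fingers stay put, so the tub is on the stop. One firmer press, then back off and look.

Call:
send_rows([
  [[-0.15,0,0.02,0,0,0],[-0.15,0,0.02,0,0,0],[-0.15,0,0.02,0,0,0]],
])

```text
clock: 6.15
eef_pos: [529.0, 26.0, 87.2]
tool_rot: [3.139, 0.24, -2.953]
force: [-17.6, -3.4, 10.3]
width: 85.1
gripper_force: 8.2
```

Call:
send_rows([
  [[0.5,0,-0.1,0,0,0],[1.5,0,-0.3,0,0,0],[3.5,0,-0.9,0,0,0],[3.5,0,-4,0,0,0],[3.5,0,-8,0,0,0],[3.5,0,-12,0,0,0],[3.5,0,-16,0,0,0],[3.5,0,-19,0,0,0],[3.5,0,-19,0,0,0]],
], grip=0)

```text
clock: 7.05
eef_pos: [456.3, 12.1, 267.0]
tool_rot: [3.14, 0.253, -2.952]
force: [1.4, 0.1, -0.8]
width: 85.3
gripper_force: 0.0
```

```bash
python3 go.py 10 262 290 0 73 lev side s3; python3 go.py 10 262 290 0 73 lev scene c3;python3 - <<'E'
import pickle;from h import *
s,im=pickle.load(open("s3.pkl","rb"));q=np.load("st.npz");o,n,v=q["o"],q["n"],q["v"]
s,i2=pickle.load(open("c3.pkl","rb"))
c=blob(im,(100,90,50),(125,255,255),(310,220,400,320));P=plane(im,s,c,62)
print("tub",cv2.minAreaRect(np.c_[(P[:,:2]-o)@n,(P[:,:2]-o)@v].astype(np.float32)))
can=np.zeros((570,800,3),np.uint8)
can[:,:390]=cv2.resize(im["pixels"][140:330,290:420],(390,570));can[:450,400:790]=cv2.resize(i2["pixels"][180:330,290:420],(390,450));cv2.imwrite("pics/c3b.png",can[:,:,::-1])
E
```

```text
clock 7.05 tip now (stand) -125.33472208393883 -7.337412983375102 196.36660078715533 F [ 1.41275516  0.12232911 -0.81924614] w 85.2501083723058
row [-17.19, 27.0, -5.43, 0.199, 0.198, 1.559]
clock 7.1 tip now (stand) -124.90707233074828 -7.37100706728813 197.8232829130007 F [-0.18608696 -0.46319165  1.25091979] w 85.14388511750792
row [-17.16, 26.98, -5.28, 0.2, 0.2, 1.559]
tub ((-3.4295196533203125, -5.249168395996094), (168.08932495117188, 100.18013000488281), 89.50735473632812)
```

View pics/c3b.png

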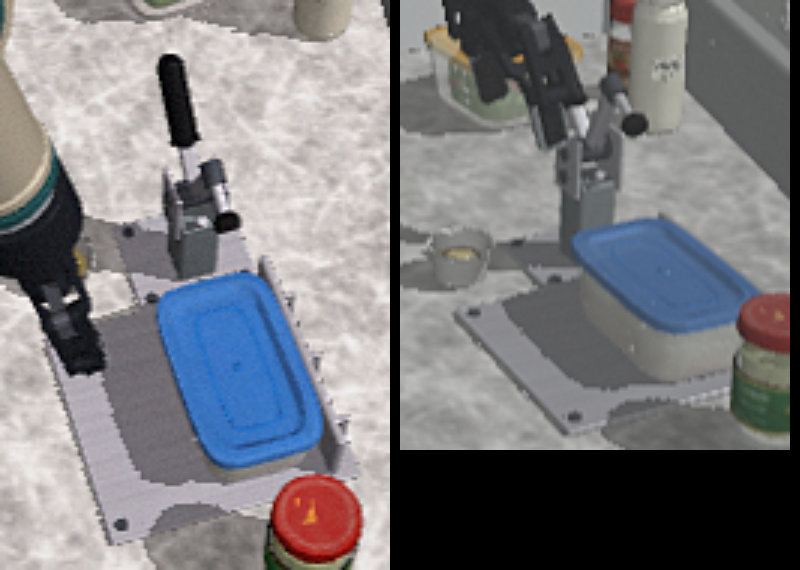

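The tub's lid edge is along the back stop, square. Next I'll rise, shut the fingers and go round to the outer side of the lever.

Call:
send_rows([
  [[0,0,-5,0,0,0],[0,0,-9,0,0,0],[-5,6,-9,0.05,0.05,0.3],[-10,15,-8,0.1,0.1,0.8],[-17.2,27,-5.4,0.199,0.199,1.559],[-17.2,27,-5.4,0.199,0.199,1.559],[-17.2,27,-5.4,0.199,0.199,1.559],[-17.2,27,-5.4,0.199,0.199,1.559],[-17.2,27,-5.4,0.199,0.199,1.559],[-17.2,27,-5.4,0.199,0.199,1.559]],
], grip=255)

```text
clock: 8.15
eef_pos: [555.4, 313.1, 357.4]
tool_rot: [3.102, 0.057, 2.203]
force: [-1.2, -1.2, 0.5]
width: 0.1
gripper_force: 0.0
```

```bash
python3 go.py 10 262 290 0 73 lev;
```

```text
clock 8.15 tip now (stand) 15.678809290083796 266.57176516185814 284.5978062172651 F [-1.1952048  -1.15136972  0.47500551] w 0.12141462194549983
row [-0.62, -0.4, -0.54, 0.052, 0.047, 0.44]
```

Call:
send_rows([
  [[-0.6,-0.4,-0.5,0.052,0.047,0.44],[-0.6,-0.4,-0.5,0.052,0.047,0.44],[-0.6,-0.4,-0.5,0.052,0.047,0.44],[-0.6,-0.4,-0.5,0.052,0.047,0.44],[-0.6,-0.4,-0.5,0.052,0.047,0.44]],
])

```text
clock: 8.65
eef_pos: [555.5, 298.3, 363.5]
tool_rot: [-3.141, 0.007, 1.766]
force: [-0.1, -0.0, 0.7]
width: -0.3
gripper_force: 0.0
```

```bash
python3 go.py 10 250 160 0 73 lev wrist w4
```

```text
clock 8.65 tip now (stand) 8.565166796209532 254.04542239824008 290.46218354785776 F [-0.0530642  -0.04413774  0.73762771] w -0.3042408844677683
row [-0.37, 0.15, 13.05, -0.0, 0.007, 0.002]
```

View pics/w4.png

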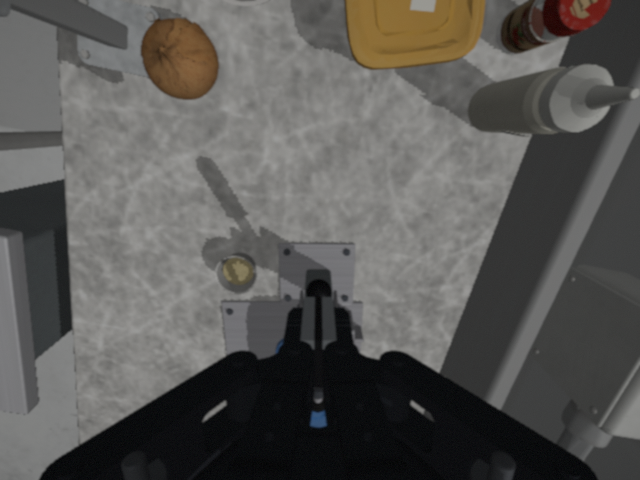

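The lever's end is at (318,288), in line with the shut fingers and clear of them. I'll go straight down and then push.

Call:
send_rows([
  [[0,0.1,4,0,0,0],[0,0.1,9,0,0,0],[0,0.1,13,0,0,0],[0,0.1,13,0,0,0],[-0.8,0.1,13,0,0,0],[-1.6,0.1,13,0,0,0],[-2.2,0.1,13,0,0,0],[-2.2,0.1,13,0,0,0]],
])

```text
clock: 9.5
eef_pos: [561.8, 274.5, 236.1]
tool_rot: [3.139, 0.006, 1.76]
force: [0.5, -0.2, 0.8]
width: -0.0
gripper_force: 0.0
```

```bash
python3 go.py 10 180 160 0 73 lev
```

```text
clock 9.5 tip now (stand) 10.369685651263024 229.54089241596083 163.1127710736036 F [ 0.51903626 -0.19907822  0.81344264] w -0.0172859366053592
row [-5.0, -0.0, 0.34, 0.002, 0.006, -0.003]
```

Call:
send_rows([
  [[-0.5,0,0,0,0,0],[-1,0,0,0,0,0],[-1.5,0,0,0,0,0],[-2,0,0,0,0,0],[-2.5,0,0,0,0,0],[-3,0,0,0,0,0],[-3.5,0,0,0,0,0],[-4,0,0,0,0,0]],
])

```text
clock: 10.3
eef_pos: [565.9, 251.5, 239.9]
tool_rot: [3.132, -0.015, 1.774]
force: [1.1, 10.8, 2.6]
width: -0.2
gripper_force: 5.5
```

```bash
python3 go.py 10 160 162 0 73 lev scene c5; python3 -c "
import cv2;a=cv2.imread('pics/c5.png')[150:330,270:430];cv2.imwrite('pics/c5b.png',cv2.resize(a,(533,600)))"
```

```text
clock 10.3 tip now (stand) 10.521492648523951 207.70947114866647 166.88165775537192 F [ 1.14959143 10.78581075  2.62691013] w -0.1827902250559523
row [-4.67, -0.04, 0.42, 0.009, -0.015, 0.011]
```

View pics/c5b.png

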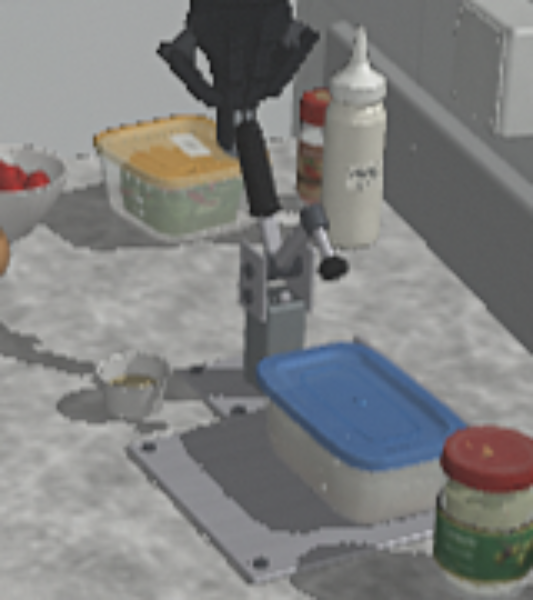

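The fingers are on the lever's end and it is rising at 11 N, with the arm yielding by some 18 mm. I'll carry on.

Call:
send_rows([
  [[-0.5,0,0.1,0,0,0],[-1,0,0.2,0,0,0],[-1.5,0,0.3,0,0,0],[-2,0,0.3,0,0,0],[-2.5,0,0.3,0,0,0],[-3,0,0.3,0,0,0],[-3,0,0.3,0,0,0]],
])

```text
clock: 11.05
eef_pos: [574.1, 205.8, 231.7]
tool_rot: [-3.141, 0.007, 1.761]
force: [-0.2, 1.2, 0.4]
width: 0.2
gripper_force: 0.0
```

```bash
python3 go.py 10 160 162 0 73 lev
```

```text
clock 11.05 tip now (stand) 9.08050584617587 159.6721054779301 158.74702088836858 F [-0.1539609   1.19174517  0.36855472] w 0.22446594482484755
row [-0.02, 0.09, -0.33, -0.001, 0.007, -0.003]
```

Call:
send_rows([
  [[-0.3,0,0,0,0,0],[-0.6,0,0,0,0,0],[-1,0,0,0,0,0],[-1,0,0,0,0,0]],
])

```text
clock: 11.45
eef_pos: [576.1, 195.7, 231.5]
tool_rot: [-3.14, 0.007, 1.761]
force: [-0.1, 0.1, 0.5]
width: -0.0
gripper_force: 0.0
```

```bash
python3 go.py 10 150 162 0 73 lev side s6; python3 - <<'E'
import pickle;from h import *
q=np.load("st.npz");o,n,v=q["o"],q["n"],q["v"]
s,im=pickle.load(open("s6.pkl","rb"));E=np.linalg.inv(im["extrinsics"])
def pj(x,y,z):
    a=E@np.r_[o+x*n+y*v,z,1];return [round(im["cx"]-im["fx"]*a[0]/a[2]),round(im["cy"]+im["fy"]*a[1]/a[2])]
# where grip middle and pad would be, open / dead / locked
for t in(0,.85,1.1):
    a=np.pi/4+t;print(t,"tip",pj(10,135+100*np.cos(a),105+100*np.sin(a)),"mid",pj(10,135+73*np.cos(a),105+73*np.sin(a)))
print("pad locked",pj(10,60,75),"pad open",pj(10,60,150))
c=blob(im,(100,90,50),(125,255,255),(310,220,420,320));P=plane(im,s,c,62)
print("tub",cv2.minAreaRect(np.c_[(P[:,:2]-o)@n,(P[:,:2]-o)@v].astype(np.float32)))
E
```

```text
clock 11.45 tip now (stand) 9.02861504416605 149.38243522708927 158.50482569664035 F [-0.08187578  0.11400482  0.45505931] w -0.0022167042442197134
row [0.01, 0.09, -0.35, -0.001, 0.007, -0.003]
0 tip [347, 162] mid [349, 173]
0.85 tip [358, 179] mid [357, 186]
1.1 tip [362, 188] mid [360, 192]
pad locked [365, 235] pad open [367, 217]
tub ((-3.4295196533203125, -5.249168395996094), (168.08932495117188, 100.18013000488281), 89.50735473632812)
```

There is no force on a free 10 mm, so the lever has gone over on its own. I'll back off, rise and take a last look.

Call:
send_rows([
  [[3,0,0,0,0,0],[7,0,0,0,0,0],[10,0,0,0,0,0],[11,0,-4,0,0,0],[11,0,-9,0,0,0],[11,0,-12,0,0,0],[11,0,-12,0,0,0]],
])

```text
clock: 12.2
eef_pos: [556.1, 308.0, 356.4]
tool_rot: [3.134, 0.002, 1.763]
force: [0.2, 0.4, -0.4]
width: -0.1
gripper_force: 0.0
```

```bash
python3 go.py 10 150 162 0 73 lev side s7; python3 go.py 10 150 162 0 73 lev scene c7;python3 - <<'E'
import pickle;from h import *
q=np.load("st.npz");o,n,v=q["o"],q["n"],q["v"]
im=pickle.load(open("s7.pkl","rb"))[1];s,i2=pickle.load(open("c7.pkl","rb"))
c=blob(im,(100,90,50),(125,255,255),(310,220,420,320));P=plane(im,s,c,62)
print("tub",cv2.minAreaRect(np.c_[(P[:,:2]-o)@n,(P[:,:2]-o)@v].astype(np.float32)))
can=np.zeros((570,800,3),np.uint8)
can[:,:390]=cv2.resize(im["pixels"][140:330,290:420],(390,570));can[:450,400:790]=cv2.resize(i2["pixels"][180:330,290:420],(390,450));cv2.imwrite("pics/c7b.png",can[:,:,::-1])
E
```

```text
clock 12.2 tip now (stand) 11.56122402357097 263.7360656485391 283.3684228964396 F [ 0.16877609  0.42078368 -0.40123994] w -0.07263008668448687
row [-11.36, -0.18, 12.16, 0.008, 0.002, -0.001]
clock 12.25 tip now (stand) 10.300466650461756 262.61518868470347 280.5535721620996 F [ 0.27708849 -0.62269794 -0.50931937] w 0.07102275138013958
row [-11.24, -0.03, 11.9, 0.004, 0.004, -0.001]
tub ((-3.4295196533203125, -5.249168395996094), (168.08932495117188, 100.18013000488281), 89.50735473632812)
```

View pics/c7b.png

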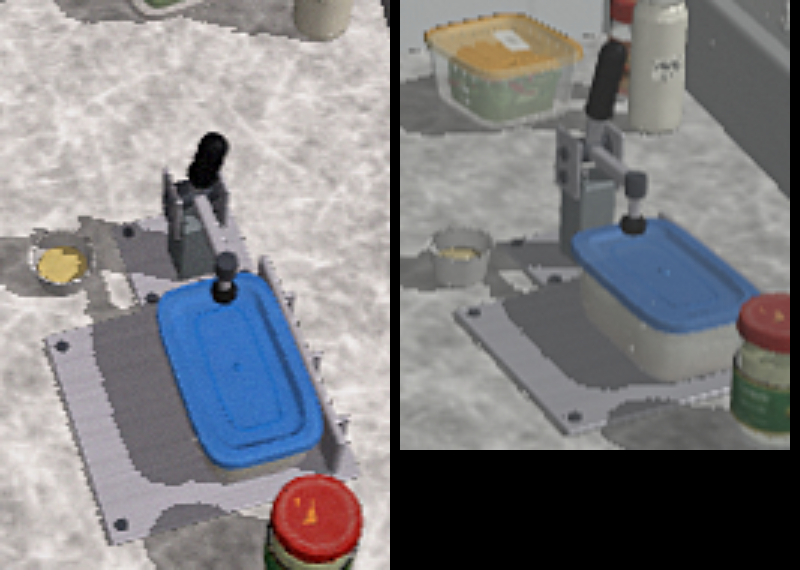

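The lever has gone over towards the tub and the pad is down on the lid at crop (224,290). The tub is still flush, and the robot is clear.

```bash
python3 -c "
from cell import ctrl
print(ctrl.finish_job())"
```

```text
the job is handed in; nothing more can be done
None
```

The job is handed in: the tub is flush and square against the back stop, and the lever is over with the pad down on the lid in the last view, though pad force and exact lever angle weren't measured.

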